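Slacken the two clamp nuts of a twin-disc honing machine, one of them left-handed

TASK

The two stone discs of the honing machine are to be changed: slacken both clamp nuts by about a quarter turn each and leave them on their threads. The discs spin opposite ways, so one nut has an ordinary thread and the other a left-hand thread, and nobody knows which: try each gently in one direction, and if it does not give but winds its disc round, ease off and go the other way, because forcing a nut the wrong way damages the drive. Leave the loose slip stone lying on the machine and the driver and the cork block beside it where they are.

Things in the scene. Friction and masses are not known exactly. Their poses are not given: they have to be found in the camera images.
- housing: grey low metal housing of a twin-disc honing machine, fixed to the bench, 240 (x) x 400 (y) x 60 mm high; origin at the centre of its underside, x to its back, y along its length. On its top stand two upright spindles, 194 mm apart along its length and 25 mm in front of its middle line; each carries a flat grey stone disc (150 mm across, 20 mm thick, top face 86 mm above the bench), a 48 mm clamp flange (top 92 mm) and a clamp nut.
- grip_p (a point): grip point of clamp nut P (which of the two spindles it sits on varies): on the nut's upright axis, 126 mm above the bench. The nut is a plain steel bar on edge, 56 mm long, 14 mm thick, 40 mm high (from 98 to 138 mm above the bench), on a 24 mm round foot 6 mm high; a 10 mm threaded spindle end stands 6 mm out of its top. The point's x axis lies along the 56 mm length, y across the 14 mm thickness, z up. The two nuts look alike.
- nut_p (a joint): how far nut P has been unscrewed relative to its spindle, rad: 0 as found, clamped home; grows as it loosens, whichever way its thread runs; end of thread at 3.0. It resists loosening with a steady 0.12 N m and stays where it is left; it cannot go below 0: turned the tightening way it takes its spindle and disc along with it.
- spindle_p (a joint): wind-up of the spindle and disc under nut P, rad, positive anticlockwise seen from above: 0 at rest, sprung by the stopped drive at 1.5 N m per rad either way, returns when let go. Loosening the nut winds it about 0.08 rad; 0.4 rad (0.6 N m) damages the drive.
- grip_q (a point): grip point of clamp nut Q (which of the two spindles it sits on varies): on the nut's upright axis, 126 mm above the bench. The nut is a plain steel bar on edge, 56 mm long, 14 mm thick, 40 mm high (from 98 to 138 mm above the bench), on a 24 mm round foot 6 mm high; a 10 mm threaded spindle end stands 6 mm out of its top. The point's x axis lies along the 56 mm length, y across the 14 mm thickness, z up. The two nuts look alike.
- nut_q (a joint): how far nut Q has been unscrewed relative to its spindle, rad: 0 as found, clamped home; grows as it loosens, whichever way its thread runs; end of thread at 3.0. It resists loosening with a steady 0.12 N m and stays where it is left; it cannot go below 0: turned the tightening way it takes its spindle and disc along with it.
- spindle_q (a joint): wind-up of the spindle and disc under nut Q, rad, positive anticlockwise seen from above: 0 at rest, sprung by the stopped drive at 1.5 N m per rad either way, returns when let go. Loosening the nut winds it about 0.08 rad; 0.4 rad (0.6 N m) damages the drive.
- stone: loose reddish slip stone 30 x 90 x 18 mm lying on the housing behind the discs; origin at its underside. To be left alone.
- chisel: wood-handled driver about 220 mm long beside the housing; origin at its underside. To be left alone.
- sandblock: cork sanding block 75 x 110 x 35 mm at the housing's other end; origin at its underside. To be left alone.

How it is judged:
By the outcome, as a careful person would: the job done as asked, in the order asked, and still so for the second after the job is handed in, with the robot touching nothing.
It also fails if it takes over 54 s, if anything falls off the work surface, if the arm or the gripper's body presses on something with over 40 N, if the wrist force passes 120 N, or if a joint passes its speed limit or range.

ROBOT

A 7-joint arm with a two-finger parallel gripper is mounted at the origin on the work surface. World frame = base frame: x ahead of the robot, y to its left, z up, the work surface at z = 0. Lengths are in m, angles in rad, forces in N, time in s.
With the tool pointing down it reaches from about 0.425 to 0.875 m from the base axis. Payload 4.7 kg.
Tool frame: the origin (TCP) lies midway between the tips of the shut fingers; the grasp point (between the pads) lies 19 mm behind it; z points along the fingers, y is the direction in which the jaws open and shut (so a half turn about z gives the same grasp; the last joint's range is limited). The gripper opens to 87 mm and grips with 3 to 60 N. Pads are 19 mm wide; open, the fingers measure 117 mm over their backs; the gripper's body (75 mm by 190 mm) begins 51 mm behind the grasp point.
Start: joints at [-1.321, 0.321, -0.07, 1.45, 0.023, 1.371, -0.057], TCP at [0.152, 0.632, 0.223] pointing down, gripper open.
Joint ranges: [-2.86, 2.86], [-0.3, 2.09], [-1.38, 1.24], [0.06, 2.45], [-1.56, 4.7], [0.09, 2.05], [-2.69, 2.69]. Speed limits (rad/s): [2.57, 2.57, 3.14, 3.14, 3.14, 3.14, 3.14].

INTERFACE

Orientations are given as a rotation vector (axis times angle).
In Python, from bench import monitor, eyes, order gives the robot as it stands. The module is installed in compiled form; this text tells all that it offers.
- The arm moves only by the shell command python3 -m pendant 'ROWS' [FORCE]. ROWS is JSON, a list of rows, each a list of 3 entries, a list of its own where there are three numbers: the turn, a rotation vector about the tool's x, y, z in degrees, then the shift along the tool's x, y, z in m, then the gripper command: -1 is fully open, 1 is shut, values between are in proportion. In form: [[[rx, ry, rz], [tx, ty, tz], hand], ...]. A call has 1 to 8 rows; each row shifts and turns the commanded pose from where the row before left it, along the tool's axes as they then stand; what a row does not reach is not made up. A row lasts 1/8 s, in which the tool goes at most 62.5 mm and 10.7 degrees, less where a joint would pass 70% of its speed; a pose out of reach is approached as far as the arm can. A call is refused whole if a number of a shift passes 0.0625 or a number of a turn 10.7, either way. A call with a gripper value outside its range is refused whole. The fingers move at their own pace and stop on an object; FORCE is the grip in N (left out, the last holds). Time passes only in rows, so rows that do not move let the fingers close. It gives the time, the measured TCP pose, the force and the opening at its end, in the units of the state.
- monitor.get_state(): the state, without advancing time (a new reading comes with each control period).
- eyes.get_image(name): name is "scene" or "top"; returns a dict with "color" (400x640x3 uint8, red, green, blue), "range_z" (400x640 float32, m along the optical axis (not along the pixel's ray), 0 where there is no reading), "fx", "fy", "cx", "cy" (pixels), "k1" (the pictures are not rectified: a ray, as slopes to the right and down, at radius r is drawn at 1 + k1 r^2 times it, then the intrinsics apply), "world_to_cam" (4x4, takes a point from world to camera coordinates). Camera axes: x right, y up, looking along -z (the intrinsics and any distortion apply to the point x, -y, -z); pixel columns grow to the right and rows downward; lengths in m; the calibration is good to about 2 mm. A picture is of the moment at which its call begins.
- order.close_job(): hands the job in, once; it reports no verdict.
The state is a dict: "time": time; "joint_positions": joint angles; "qd": joint speeds; "joint_torque": joint torques, N m; "position": TCP position; "tool_rot": TCP orientation; "ft_force": force on the tool from outside, world axes, zero at the start; "torque": the same for the moment, N m; "grip_width": opening from 0.0 (shut) to 1.0 (fully open).
Only numpy, scipy, OpenCV 4.12 (cv2) and the standard library are available. Lean on these libraries where they do the work, as an engineer would, in place of code of your own. Each camera call takes 0.05 s, during which the arm holds its last target.

## Working session

There is one attempt and no reset: what is moved stays moved. The work goes in short steps, Python scripts to look and compute and a shell command to move; the robot and the scene stay as the last step left them, time stands still between calls to the robot, and variables do not carry over. Pictures are saved under pics/ and viewed, and the job is handed in when it is done.

```bash
mkdir -p pics
cat > h.py <<'E'
import numpy as np, cv2
from bench import monitor, eyes, order
def grab(n):
    d=eyes.get_image(n); return d
def px2w(d,u,v,z=None):
    # plane z or depth
    K=np.array([[d['fx'],0,d['cx']],[0,d['fy'],d['cy']],[0,0,1.]])
    p=cv2.undistortPoints(np.array([[[u,v]]],float),K,np.array([d['k1'],0,0,0.]))[0,0]
    M=np.linalg.inv(np.array(d['world_to_cam']))
    ray=M[:3,:3]@np.array([p[0],-p[1],-1.]); o=M[:3,3]
    if z is None: s=d['range_z'][int(round(v)),int(round(u))]
    else: s=(z-o[2])/ray[2]
    return o+s*ray
E
python3 - <<'E'
from h import *
import pickle
s=monitor.get_state(); print(s)
for n in('scene','top'):
    d=grab(n); pickle.dump(d,open(f'{n}0.pkl','wb')); print({k:v for k,v in d.items() if k not in('color','range_z')})
    cv2.imwrite(f'pics/{n}0.png',d['color'][:,:,::-1])
E
```

```text
{'time': 0.0, 'joint_positions': array([-1.32090292,  0.32180476, -0.07009586,  1.4516756 ,  0.02260249,
        1.37077483, -0.05689781]), 'qd': array([ 0.00033034,  0.00080062,  0.00152306,  0.00026399, -0.0005543 ,
       -0.0001408 ,  0.0027978 ]), 'joint_torque': array([-6.61266840e-04, -4.91284633e+01, -4.04070541e-01, -3.12528384e+01,
       -6.37957896e-02,  4.37191164e-02,  1.72622158e-04]), 'position': array([0.15176417, 0.63147239, 0.22147313]), 'tool_rot': array([-3.69442810e-01, -3.11966756e+00,  2.93914815e-03]), 'ft_force': array([ 0.31562217, -0.75617905,  0.33625435]), 'torque': array([ 0.05338056, -0.01217353,  0.02488642]), 'grip_width': 1.0013902710026696}
{'fx': 447.09401344456796, 'fy': 447.09401344456796, 'cx': 322.033355329299, 'cy': 203.98570460819684, 'k1': -0.01777885335275619, 'world_to_cam': array([[-0.40299448,  0.91515876, -0.00893863,  0.22148923],
       [-0.68118868, -0.29341334,  0.67073884,  0.32862694],
       [ 0.61120981,  0.27639294,  0.74163974, -1.67841062],
       [ 0.        ,  0.        ,  0.        ,  1.        ]])}
{'fx': 451.21866902547464, 'fy': 451.21866902547464, 'cx': 320.532340614833, 'cy': 199.69518793442475, 'k1': -0.11370000988331394, 'world_to_cam': array([[ 0.01798779, -0.99976702, -0.01193103,  0.0164485 ],
       [ 0.99715424,  0.01706446,  0.07343175, -0.58912276],
       [-0.07321104, -0.01321795,  0.99722887, -1.12676991],
       [ 0.        ,  0.        ,  0.        ,  1.        ]])}
```

View pics/scene0.png

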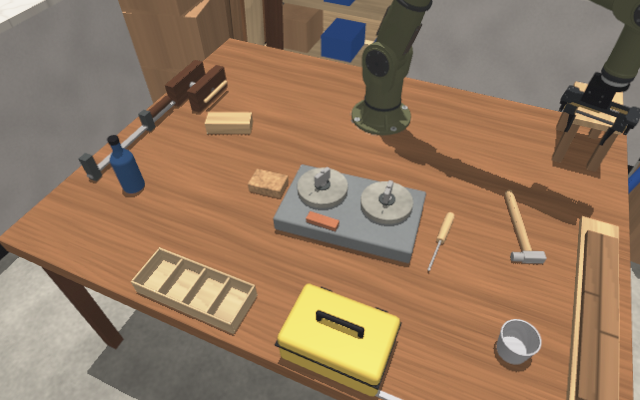

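View pics/top0.png

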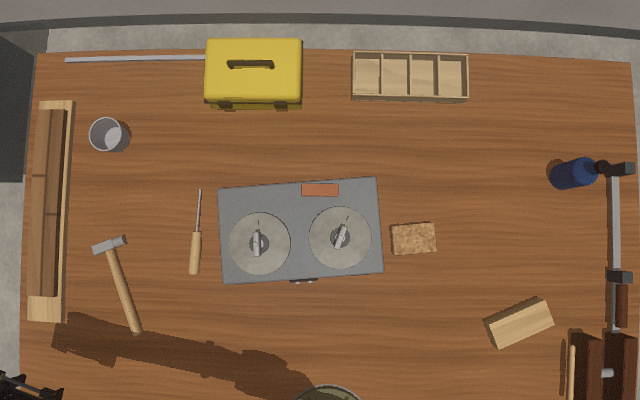

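The top view shows the housing at around (300,230), with nut bars near (257,243) and (341,237). The stone is at (320,190), the driver at (196,235) and the cork block at (414,238). I'll enlarge the nuts.

Run:
```python
from h import *
import pickle
d=pickle.load(open('top0.pkl','rb'))
c=d['color'][200:290,215:390,::-1]
c=np.hstack([d['color'][215:270,230:285,::-1],d['color'][210:265,313:368,::-1]])
cv2.imwrite('pics/crop0.png',cv2.resize(c,None,fx=7,fy=7,interpolation=cv2.INTER_CUBIC))
d=pickle.load(open('scene0.pkl','rb'))
c=d['color'][160:230,290:420,::-1]
cv2.imwrite('pics/crop1.png',cv2.resize(c,None,fx=6,fy=6,interpolation=cv2.INTER_CUBIC))
```

```text
(no output)
```

View pics/crop0.png

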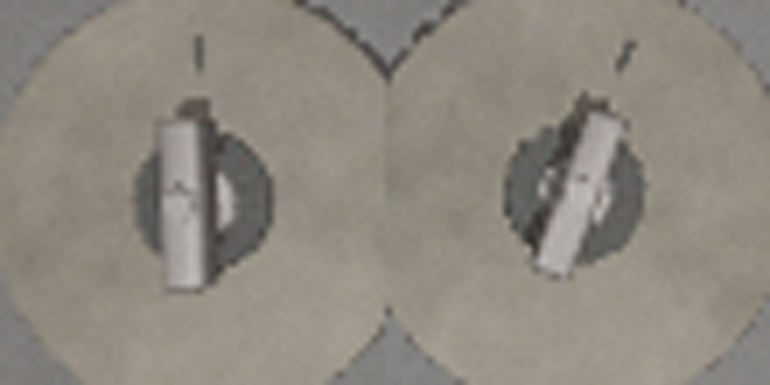

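View pics/crop1.png

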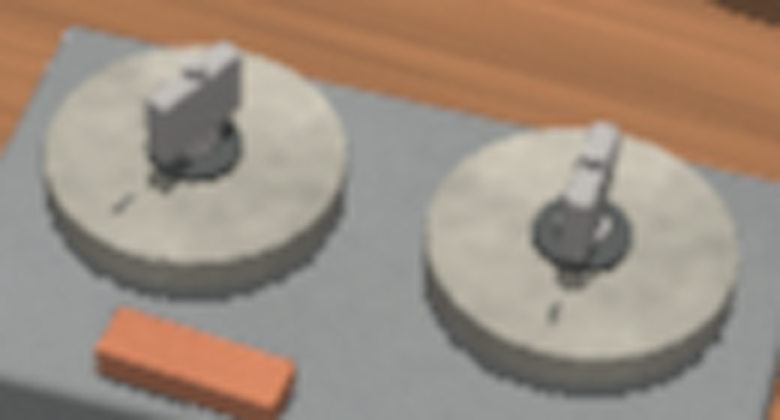

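Run:
```python
from h import *
import pickle
d=pickle.load(open('top0.pkl','rb'))
print('cam',np.linalg.inv(d['world_to_cam'])[:3,3])
f=lambda x,y,u0,v0:(u0+(x+.5)/7-.5,v0+(y+.5)/7-.5)
for n,a,b,u0,v0 in(('L',(183,121),(185,290),230,215),('R',(604-385,115),(555-385,270),313,210)):
    A=px2w(d,*f(*a,u0,v0),z=.138);B=px2w(d,*f(*b,u0,v0),z=.138)
    print(n,A,B,(A+B)/2,np.linalg.norm(A-B),np.degrees(np.arctan2(*(A-B)[1::-1])))
# flange centres z=.092
for n,p,u0,v0 in(('L',(204,198),230,215),('R',(574-385,195),313,210)):
    print('flange',n,px2w(d,*f(*p,u0,v0),z=.092))
s=pickle.load(open('scene0.pkl','rb'))
g=lambda x,y:(290+(x+.5)/6-.5,160+(y+.5)/6-.5)
for n,a,b in(('R',(157,101),(233,52)),('L',(586,201),(603,126))):
    A=px2w(s,*g(*a),z=.138);B=px2w(s,*g(*b),z=.138)
    print('scene',n,A,B,(A+B)/2,np.linalg.norm(A-B),np.degrees(np.arctan2(*(A-B)[1::-1])))
# depth heights
for u,v in((256,242),(256,246),(340,238)): print(px2w(d,u,v))
# housing corners
for u,v in((218,190),(376,177),(384,272),(223,284)): print('corner',px2w(d,u,v,z=.06))
from scipy.spatial.transform import Rotation as R
st=monitor.get_state(); print(st['position'],R.from_rotvec(st['tool_rot']).as_matrix().round(3))
```

```text
cam [0.50465838 0.01160414 1.16710405]
L [0.50397419 0.17206299 0.138     ] [0.44902294 0.17001545 0.138     ] [0.47649857 0.17103922 0.138     ] 0.05498938126285552 2.1339090157645253
R [ 0.5210582  -0.02895307  0.138     ] [ 0.47051788 -0.01381847  0.138     ] [ 0.49578804 -0.02138577  0.138     ] 0.052757754810975 -16.67064022909459
flange L [0.47790384 0.17136271 0.092     ]
flange R [ 0.4944842  -0.02099308  0.092     ]
scene R [ 0.51737988 -0.03232966  0.138     ] [ 0.47224399 -0.01257836  0.138     ] [ 0.49481193 -0.02245401  0.138     ] 0.04926826308028472 -23.634010264633076
scene L [0.49948506 0.17422585 0.138     ] [0.45017711 0.16637288 0.138     ] [0.47483108 0.17029937 0.138     ] 0.04992938580105954 9.049143973492393
[0.48094009 0.17032287 0.1411423 ]
[0.47179271 0.17042915 0.1389681 ]
[ 0.49372184 -0.02035244  0.14569317]
corner [0.6057377  0.28158957 0.06      ]
corner [ 0.64450135 -0.10975472  0.06      ]
corner [ 0.41169515 -0.13176957  0.06      ]
corner [0.37424015 0.26208427 0.06      ]
[0.151812   0.6314887  0.22155865] [[-0.972  0.234 -0.   ]
 [ 0.234  0.972 -0.002]
 [-0.    -0.002 -1.   ]]
```

Run:
```python
from h import *
import pickle
d=pickle.load(open('top0.pkl','rb'))
for n,u0,v0,u1,v1 in(('L',250,230,262,258),('R',332,224,349,251)):
    c=cv2.resize(d['color'][v0:v1,u0:u1],None,fx=10,fy=10,interpolation=cv2.INTER_CUBIC).astype(int)
    for th in(165,180,190):
        m=((c.min(2)>th)&(c.max(2)-c.min(2)<14)).astype(np.uint8)
        k,l,s,_=cv2.connectedComponentsWithStats(m); i=1+np.argmax(s[1:,4])
        ys,xs=np.where(l==i); r=cv2.minAreaRect(np.c_[xs,ys].astype(np.float32)); bx=cv2.boxPoints(r)
        W=np.array([px2w(d,u0+(x+.5)/10-.5,v0+(y+.5)/10-.5,z=.138) for x,y in bx])
        e=[W[1]-W[0],W[2]-W[1]]; L=max(e,key=np.linalg.norm); L=L*np.sign(L[0])
        P=np.array([px2w(d,u0+x/10-.5,v0+y/10-.5,z=.138) for x,y in zip(xs[::9],ys[::9])])[:,:2]
        w,V=np.linalg.eigh(np.cov(P.T)); a=V[:,1]*np.sign(V[0,1])
        print(n,th,W.mean(0),[np.linalg.norm(q) for q in e],np.degrees(np.arctan2(L[1],L[0])),'pca',P.mean(0),np.degrees(np.arctan2(a[1],a[0])))
```

```text
L 165 [0.46172237 0.1682412  0.138     ] [np.float64(0.02168278397868712), np.float64(0.0066283561499202795)] -4.180232755170129 pca [0.46076786 0.16883484] 2.08440389291148
L 180 [0.45278755 0.16843222 0.138     ] [np.float64(0.0023538280539886682), np.float64(0.002446265363257219)] 28.14821406039717 pca [0.45295506 0.16817362] 2.1805714466885235Traceback (most recent call last):
  File "<stdin>", line 8, in <module>
    return _wrapfunc(a, 'argmax', axis=axis, out=out, **kwds)
    return bound(*args, **kwds)
ValueError: attempt to get argmax of an empty sequence
```

Run:
```python
from h import *
import pickle
d=pickle.load(open('top0.pkl','rb'))
print(d['color'][246,250:266].tolist())
out=[]
for n,u0,v0,u1,v1 in(('L',248,228,264,260),('R',330,222,351,253)):
    c=cv2.resize(d['color'][v0:v1,u0:u1],None,fx=10,fy=10,interpolation=cv2.INTER_CUBIC).astype(int)
    for ch in(16,20,24):
        m=((c.min(2)>135)&(c[...,0]-c[...,2]<ch)).astype(np.uint8)
        m=cv2.morphologyEx(m,cv2.MORPH_CLOSE,np.ones((21,21)));m=cv2.morphologyEx(m,cv2.MORPH_OPEN,np.ones((31,31)))
        k,l,s,_=cv2.connectedComponentsWithStats(m)
        if k<2: print('none');continue
        i=1+np.argmax(s[1:,4]); ys,xs=np.where(l==i)
        P=np.array([px2w(d,u0+(x+.5)/10-.5,v0+(y+.5)/10-.5,z=.138) for x,y in zip(xs[::9],ys[::9])])[:,:2]
        w,V=np.linalg.eigh(np.cov(P.T)); a=V[:,1]*np.sign(V[0,1])
        print(n,ch,P.mean(0),np.sqrt(12*w),np.degrees(np.arctan2(a[1],a[0])))
        if ch==20: cv2.imwrite(f'pics/m{n}.png',np.hstack([c.astype(np.uint8)[...,::-1],cv2.merge([(l==i).astype(np.uint8)*255]*3)]))
```

```text
[[91, 90, 86], [92, 91, 88], [90, 87, 87], [138, 135, 132], [162, 157, 154], [169, 164, 160], [158, 152, 149], [179, 174, 170], [151, 146, 141], [95, 91, 87], [77, 70, 67], [149, 143, 140], [163, 160, 158], [113, 110, 110], [93, 93, 88], [93, 93, 92]]
L 16 [0.47569759 0.1716951 ] [0.01075354 0.05160064] 2.984391722698303
L 20 [0.46829383 0.16949459] [0.016149   0.06395758] 10.477879330534035
L 24 [0.46829383 0.16949459] [0.016149   0.06395758] 10.477879330534035
R 16 [ 0.49445461 -0.02181144] [0.01228697 0.04841368] -19.504849194692312
R 20 [ 0.48194633 -0.02292552] [0.03343654 0.05950347] -5.25153683360131
R 24 [ 0.48207588 -0.02295532] [0.03339238 0.05990049] -5.519505008521447
```

```bash
python3 -m pendant '[[[0,0,0],[-0.0423,-0.0371,0],-1],[[0,0,0],[-0.0423,-0.0371,0],-1],[[0,0,0],[-0.0423,-0.0371,0],-1],[[0,0,0],[-0.0423,-0.0371,0],-1],[[0,0,0],[-0.0423,-0.0371,0],-1],[[0,0,0],[-0.0423,-0.0371,0],-1],[[0,0,0],[-0.0423,-0.0371,0],-1],[[0,0,0],[-0.0423,-0.0371,0],-1]]' 40
python3 -m pendant '[[[0,0,0],[-0.0423,-0.0371,0],-1],[[0,0,0],[-0.0423,-0.0371,0],-1],[[0,0,-8.2],[0,0,0],-1],[[0,0,-8.2],[0,0,0],-1],[[0,0,0],[0,0,0],-1]]'
cat >> h.py <<'E'
from scipy.spatial.transform import Rotation as R
def st(target=None,yaw=None):
    s=monitor.get_state(); M=R.from_rotvec(s['tool_rot']).as_matrix()
    y=np.degrees(np.arctan2(M[1,1],M[0,1]))
    print('t',round(s['time'],2),'pos',s['position'].round(4),'yaw_y',round(y,2),'tilt z',M[:,2].round(4),'j',s['joint_positions'].round(3),'F',s['ft_force'].round(2),'T',s['torque'].round(3),'w',round(s['grip_width'],3))
    if target is not None:
        print('shift tool',(M.T@(np.array(target)-s['position'])).round(4),'rz',None if yaw is None else round(-(yaw-y),2))
    return s
E
python3 -c "
from h import *
st([.4765,.1712,.107],93)"
```

```text
time: 1.1
position: [0.4122, 0.2627, 0.2224]
tool_rot: [-0.369, -3.12, -0.0]
ft_force: [-0.2, 0.3, 0.1]
grip_width: 0.999
time: 1.72
position: [0.4763, 0.1723, 0.2222]
tool_rot: [0.076, -3.14, 0.0]
ft_force: [-0.3, 0.5, -0.1]
grip_width: 1.001
t 1.73 pos [0.4763 0.1723 0.2222] yaw_y 92.79 tilt z [-6.e-04 -3.e-04 -1.e+00] j [-0.765  0.007  0.369  1.813 -0.003  1.323  1.225] F [-0.29  0.51 -0.14] T [-0.004  0.014  0.021] w 1.001
shift tool [-0.0002 -0.001   0.1152] rz -0.21
```

```bash
python3 -m pendant '[[[0,0,0],[0,-0.001,0.04],-1],[[0,0,0],[0,0,0.04],-1],[[0,0,0],[0,0,0.035],-1],[[0,0,0],[0,0,0],-1]]'
python3 - <<'E'
from h import *
st([.4765,.1712,.107],93)
d=grab('top'); cv2.imwrite('pics/t1.png',cv2.resize(d['color'][190:290,210:310,::-1],None,fx=4,fy=4))
d=grab('scene'); cv2.imwrite('pics/s1.png',cv2.resize(d['color'][130:250,330:450,::-1],None,fx=4,fy=4))
a=cv2.imread('pics/t1.png');b=cv2.resize(cv2.imread('pics/s1.png'),(400,400));cv2.imwrite('pics/ts1.png',np.hstack([a,b]))
E
```

```text
time: 2.22
position: [0.4742, 0.1707, 0.1051]
tool_rot: [0.076, -3.135, 0.005]
ft_force: [-0.2, 0.1, 0.1]
grip_width: 1.001
t 2.23 pos [0.4742 0.1707 0.1051] yaw_y 92.78 tilt z [-0.0054 -0.003  -1.    ] j [-0.752  0.109  0.375  1.959 -0.044  1.088  1.261] F [-0.22  0.13  0.12] T [ 0.037 -0.015  0.053] w 1.001
shift tool [-0.0023  0.0004 -0.002 ] rz -0.22
```

View pics/ts1.png

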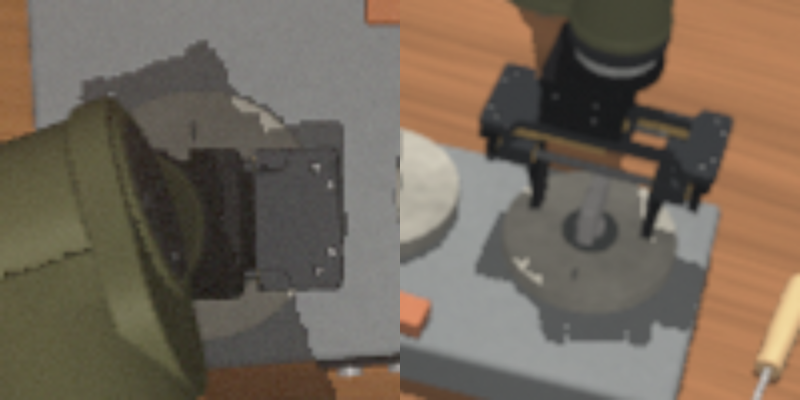

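```bash
python3 -m pendant '[[[0,0,0],[-0.002,0,-0.002],-1],[[0,0,0],[0,0,0],1],[[0,0,0],[0,0,0],1],[[0,0,0],[0,0,0],1],[[0,0,0],[0,0,0],1],[[0,0,0],[0,0,0],1]]' 40
python3 - <<'E'
from h import *
for i in range(1): st([.4765,.1712,.107],93)
d=grab('top'); cv2.imwrite('pics/t2.png',cv2.resize(d['color'][190:290,210:310,::-1],None,fx=4,fy=4))
st()
E
```

```text
time: 3.08
position: [0.4785, 0.1716, 0.1095]
tool_rot: [0.079, -3.141, -0.0]
ft_force: [0.8, 0.0, 0.1]
grip_width: 0.516
t 3.08 pos [0.4785 0.1716 0.1095] yaw_y 92.89 tilt z [-1.e-04  0.e+00 -1.e+00] j [-0.751  0.109  0.377  1.95  -0.045  1.091  1.266] F [0.8  0.05 0.09] T [ 0.008  0.007 -0.046] w 0.516
shift tool [ 0.002  -0.0003  0.0025] rz -0.11
t 3.12 pos [0.4785 0.1716 0.1095] yaw_y 92.89 tilt z [-0.  0. -1.] j [-0.751  0.109  0.376  1.95  -0.045  1.091  1.266] F [ 0.27  0.42 -0.04] T [ 0.054 -0.002  0.044] w 0.468
```

View pics/t2.png

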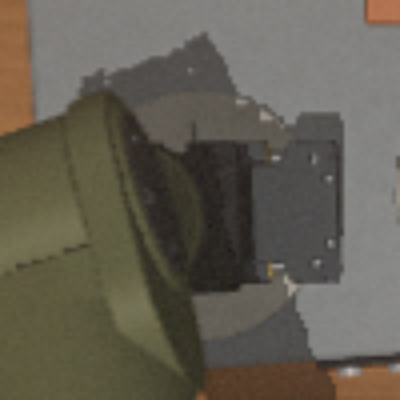

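```bash
python3 -m pendant '[[[0,0,0],[0.002,0,0.002],1],[[0,0,0],[0,0,0],1],[[0,0,0],[0,0,0],1],[[0,0,0],[0,0,0],1],[[0,0,0],[0,0,0],1],[[0,0,0],[0,0,0],1]]' 40
python3 - <<'E'
from h import *
st([.4765,.1712,.107],93)
d=grab('top'); cv2.imwrite('pics/t3.png',cv2.resize(d['color'][190:290,210:310,::-1],None,fx=4,fy=4))
for i in range(3): st();grab('scene')
E
```

```text
time: 3.88
position: [0.4764, 0.1713, 0.1075]
tool_rot: [0.079, -3.14, 0.0]
ft_force: [-1.2, 0.1, -0.6]
grip_width: 0.156
t 3.88 pos [0.4764 0.1713 0.1075] yaw_y 92.89 tilt z [-3.e-04 -2.e-04 -1.e+00] j [-0.752  0.107  0.376  1.956 -0.044  1.087  1.264] F [-1.18  0.05 -0.59] T [-0.101  0.07   0.013] w 0.156
shift tool [-0.     -0.0001  0.0005] rz -0.11
t 3.92 pos [0.4764 0.1713 0.1075] yaw_y 92.89 tilt z [-3.e-04 -2.e-04 -1.e+00] j [-0.752  0.107  0.376  1.956 -0.044  1.087  1.264] F [-0.61 -0.58 -0.97] T [-0.18   0.125 -0.052] w 0.156
t 3.98 pos [0.4764 0.1713 0.1075] yaw_y 92.89 tilt z [-3.e-04 -3.e-04 -1.e+00] j [-0.752  0.107  0.376  1.956 -0.044  1.087  1.264] F [-0.66 -1.72 -1.08] T [-0.136  0.123  0.005] w 0.154
t 4.03 pos [0.4764 0.1713 0.1075] yaw_y 92.89 tilt z [-2.e-04 -2.e-04 -1.e+00] j [-0.752  0.107  0.376  1.956 -0.044  1.087  1.264] F [-1.31 -1.38 -0.55] T [-0.176  0.147  0.016] w 0.159
```

View pics/t3.png

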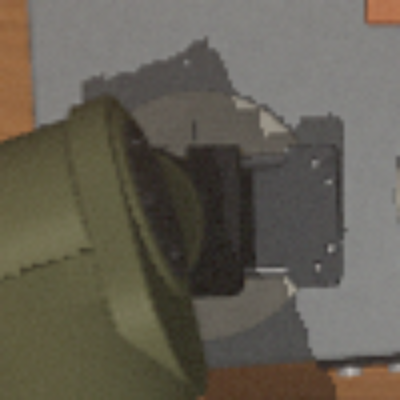

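```bash
python3 -m pendant '[[[0,0,4],[0,0,0],1],[[0,0,4],[0,0,0],1],[[0,0,3],[0,0,0],1],[[0,0,0],[0,0,0],1]]'
python3 - <<'E'
from h import *
st([.4765,.1712,.107],93)
T=[]
for i in range(5):
    d=grab('top'); T.append(monitor.get_state()['torque'][2])
print(np.round(T,3),np.mean(T))
st()
cv2.imwrite('pics/t4.png',cv2.resize(d['color'][190:290,210:310,::-1],None,fx=4,fy=4))
E
```

```text
time: 4.58
position: [0.4764, 0.1713, 0.1075]
tool_rot: [-0.22, -3.134, 0.001]
ft_force: [-0.9, -2.4, -0.8]
grip_width: 0.16
t 4.58 pos [0.4764 0.1713 0.1075] yaw_y 81.96 tilt z [-2.e-04 -6.e-04 -1.e+00] j [-0.763  0.107  0.387  1.956 -0.045  1.087  1.074] F [-0.85 -2.41 -0.78] T [-0.328  0.118  0.308] w 0.16
shift tool [-0.0001 -0.      0.0005] rz -11.04
[0.308 0.314 0.284 0.328 0.254] 0.297563496769941
t 4.83 pos [0.4765 0.1713 0.1075] yaw_y 81.92 tilt z [-2.e-04 -3.e-04 -1.e+00] j [-0.762  0.107  0.387  1.956 -0.045  1.087  1.074] F [-1.08 -2.2   0.06] T [-0.437  0.192  0.254] w 0.156
```

View pics/t4.png

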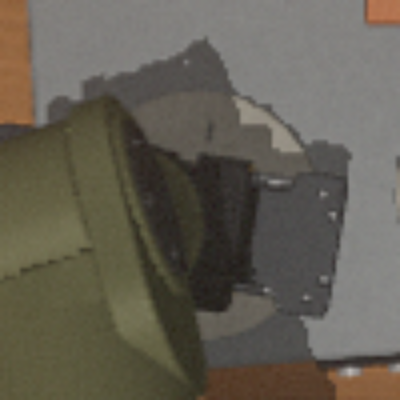

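Wrong way: 0.30 N m at 11° is the spring rate times the angle, and the disc mark moved from (195,130) to (210,130). I'll ease off, open, turn the hand half round and regrip to go anticlockwise.

```bash
python3 -m pendant '[[[0,0,-4],[0,0,0],1],[[0,0,-4],[0,0,0],1],[[0,0,-3],[0,0,0],1],[[0,0,0],[0,0,0],-1],[[0,0,0],[0,0,0],-1],[[0,0,0],[0,0,0],-1],[[0,0,0],[0,0,0],-1],[[0,0,0],[0,0,0],-1]]'
python3 -m pendant '[[[0,0,0],[0,0,0],-1],[[0,0,0],[0,0,0],-1],[[0,0,10],[0,0,0],-1],[[0,0,10],[0,0,0],-1],[[0,0,10],[0,0,0],-1],[[0,0,10],[0,0,0],-1],[[0,0,10],[0,0,0],-1],[[0,0,10],[0,0,0],-1]]'
python3 -m pendant '[[[0,0,10],[0,0,0],-1],[[0,0,10],[0,0,0],-1],[[0,0,10],[0,0,0],-1],[[0,0,10],[0,0,0],-1],[[0,0,10],[0,0,0],-1],[[0,0,10],[0,0,0],-1],[[0,0,10],[0,0,0],-1],[[0,0,10],[0,0,0],-1]]'
python3 -m pendant '[[[0,0,10],[0,0,0],-1],[[0,0,10],[0,0,0],-1],[[0,0,10],[0,0,0],-1],[[0,0,10],[0,0,0],-1],[[0,0,0],[0,0,0],-0.2],[[0,0,0],[0,0,0],-0.2]]'
python3 - <<'E'
from h import *
st([.4765,.1712,.107],-87)
E
```

```text
time: 5.82
position: [0.4766, 0.1716, 0.1076]
tool_rot: [-0.079, 3.14, 0.0]
ft_force: [0.6, 0.9, 0.4]
grip_width: 0.641
time: 6.82
position: [0.4766, 0.1715, 0.1076]
tool_rot: [1.51, 2.755, 0.0]
ft_force: [-0.6, -0.1, 0.2]
grip_width: 1.0
time: 7.82
position: [0.4765, 0.1715, 0.1076]
tool_rot: [-2.927, -1.14, -0.0]
ft_force: [-0.1, 0.6, 1.1]
grip_width: 0.998
time: 8.57
position: [0.4765, 0.1715, 0.1076]
tool_rot: [-3.14, -0.084, -0.0]
ft_force: [0.4, -0.2, 0.5]
grip_width: 0.854
t 8.57 pos [0.4765 0.1715 0.1076] yaw_y -86.94 tilt z [ 0.e+00  1.e-04 -1.e+00] j [-0.936  0.112  0.573  1.962 -0.069  1.087 -1.851] F [ 0.42 -0.22  0.47] T [-0.02   0.159 -0.02 ] w 0.854
shift tool [-0.0001  0.0003  0.0006] rz 0.06
```

```bash
python3 -m pendant '[[[0,0,0],[0,0,0],1],[[0,0,0],[0,0,0],1],[[0,0,0],[0,0,0],1],[[0,0,0],[0,0,0],1],[[0,0,0],[0,0,0],1],[[0,0,0],[0,0,0],1],[[0,0,0],[0,0,0],1],[[0,0,0],[0,0,0],1]]' 40
python3 -c "
from h import *
st()"
python3 -m pendant '[[[0,0,-4],[0,0,0],1],[[0,0,-4],[0,0,0],1],[[0,0,-3],[0,0,0],1],[[0,0,0],[0,0,0],1]]'
python3 - <<'E'
from h import *
T=[]
for i in range(5):
    d=grab('top'); T.append(monitor.get_state()['torque'][2])
print(np.round(T,3),np.mean(T))
st([.4765,.1712,.107],-87)
cv2.imwrite('pics/t5.png',cv2.resize(d['color'][190:290,210:310,::-1],None,fx=4,fy=4))
E
```

```text
time: 9.57
position: [0.4765, 0.1713, 0.1076]
tool_rot: [3.14, 0.079, -0.0]
ft_force: [-0.3, -1.0, -0.1]
grip_width: 0.159
t 9.57 pos [0.4765 0.1713 0.1076] yaw_y -87.11 tilt z [-0.e+00 -2.e-04 -1.e+00] j [-0.936  0.112  0.573  1.962 -0.068  1.087 -1.854] F [-0.35 -1.   -0.14] T [-0.225  0.252  0.028] w 0.159
time: 10.07
position: [0.4766, 0.1713, 0.1076]
tool_rot: [-3.119, -0.378, 0.0]
ft_force: [-0.1, -0.4, -0.2]
grip_width: 0.156
[-0.113 -0.097 -0.15  -0.06  -0.094] -0.10279628574666537
t 10.32 pos [0.4766 0.1713 0.1076] yaw_y -76.15 tilt z [-0.e+00 -1.e-04 -1.e+00] j [-0.924  0.111  0.56   1.961 -0.067  1.087 -1.664] F [-0.64 -1.57  0.7 ] T [-0.289  0.2   -0.094] w 0.156
shift tool [-0.0001  0.0001  0.0006] rz 10.85
```

View pics/t5.png

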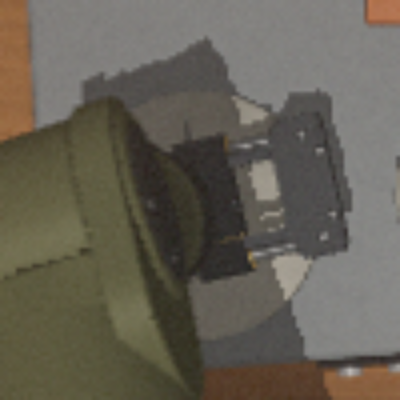

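It gives: the torque sits near 0.1 N m and the mark barely moves. I'll continue to about 94.5° in total, which allows for 4.6° of wind-up.

```bash
python3 -m pendant '[[[0,0,-7],[0,0,0],1],[[0,0,-7],[0,0,0],1],[[0,0,-7],[0,0,0],1],[[0,0,-7],[0,0,0],1],[[0,0,-7],[0,0,0],1],[[0,0,-7],[0,0,0],1],[[0,0,0],[0,0,0],1]]'
python3 -c "
from h import *
st()"
python3 -m pendant '[[[0,0,-7],[0,0,0],1],[[0,0,-7],[0,0,0],1],[[0,0,-7],[0,0,0],1],[[0,0,-7],[0,0,0],1],[[0,0,-7],[0,0,0],1],[[0,0,-6.5],[0,0,0],1],[[0,0,0],[0,0,0],1]]'
python3 -c "
from h import *
st([.4765,.1712,.107],7.5)"
```

```text
time: 11.2
position: [0.4764, 0.1716, 0.1076]
tool_rot: [-2.776, -1.47, 0.0]
ft_force: [-1.5, -0.7, 1.1]
grip_width: 0.159
t 11.2 pos [0.4764 0.1716 0.1076] yaw_y -34.19 tilt z [-3.e-04  3.e-04 -1.e+00] j [-0.878  0.11   0.511  1.96  -0.061  1.087 -0.939] F [-1.54 -0.67  1.13] T [-0.209  0.259 -0.114] w 0.159
time: 12.08
position: [0.4761, 0.1717, 0.1076]
tool_rot: [-2.077, -2.356, 0.0]
ft_force: [-1.4, -0.2, 1.5]
grip_width: 0.157
t 12.07 pos [0.4761 0.1717 0.1076] yaw_y 7.22 tilt z [-8.e-04  3.e-04 -1.e+00] j [-0.836  0.108  0.465  1.959 -0.055  1.087 -0.221] F [-1.38 -0.17  1.5 ] T [-0.095  0.502 -0.112] w 0.157
shift tool [-0.0006  0.0003  0.0006] rz -0.28
```

```bash
python3 -m pendant '[[[0,0,0],[0,0,0],-1],[[0,0,0],[0,0,0],-1],[[0,0,0],[0,0,0],-1],[[0,0,0],[0,0,0],-1],[[0,0,0],[0,0,0],-1],[[0,0,0],[0,0,0],-1],[[0,0,0],[0,0,-0.04],-1],[[0,0,0],[0,0,-0.04],-1]]'
python3 -m pendant '[[[0,0,0],[-0.0485,-0.0014,0],-1],[[0,0,0],[-0.0485,-0.0014,0],-1],[[0,0,0],[-0.0485,-0.0014,0],-1],[[0,0,0],[-0.0485,-0.0014,0],-1],[[0,0,-10.5],[0,0,0],-1],[[0,0,-10.5],[0,0,0],-1],[[0,0,-10.5],[0,0,0],-1],[[0,0,-10.5],[0,0,0],-1]]'
python3 -m pendant '[[[0,0,-10.5],[0,0,0],-1],[[0,0,-10.5],[0,0,0],-1],[[0,0,0],[0,0,0],-1],[[0,0,0],[0,0,0],-1]]'
python3 - <<'E'
from h import *
st([.4948,-.0214,.107],70.5)
d=grab('top'); cv2.imwrite('pics/t6.png',cv2.resize(d['color'][190:290,210:360,::-1],None,fx=5,fy=5,interpolation=cv2.INTER_CUBIC))
E
```

```text
time: 13.08
position: [0.4762, 0.1713, 0.1882]
tool_rot: [-2.074, -2.36, 0.002]
ft_force: [1.7, 0.0, 0.3]
grip_width: 0.964
time: 14.08
position: [0.4959, -0.0217, 0.1876]
tool_rot: [1.082, 2.949, 0.0]
ft_force: [0.1, 0.4, -0.1]
grip_width: 1.0
time: 14.58
position: [0.4959, -0.0216, 0.1876]
tool_rot: [0.54, 3.095, 0.0]
ft_force: [0.3, 1.4, 0.8]
grip_width: 1.001
t 14.57 pos [ 0.4959 -0.0216  0.1876] yaw_y 70.22 tilt z [ 1.e-04  1.e-04 -1.e+00] j [-6.590e-01 -2.000e-03  6.550e-01  1.892e+00  1.000e-03  1.251e+00
  1.221e+00] F [0.28 1.41 0.77] T [-0.019 -0.035  0.009] w 1.001
shift tool [ 0.0011 -0.0002  0.0806] rz -0.28
```

View pics/t6.png

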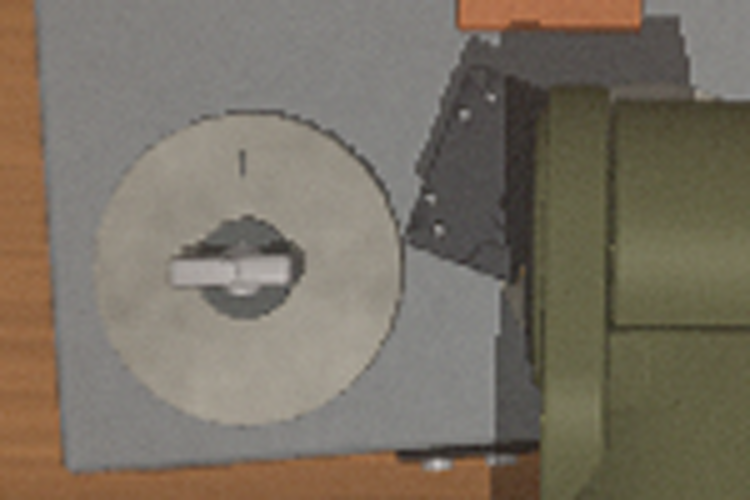

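The left nut bar, spanning (170–290, 268), is now at right angles to its start. Its disc mark is back at its rest position, (241,160). Next is the right nut.

```bash
python3 -m pendant '[[[0,0,0],[0.001,0,0.03],-1],[[0,0,0],[0,0,0.03],-0.2],[[0,0,0],[0,0,0.02],-0.2],[[0,0,0],[0,0,0],-0.2],[[0,0,0],[0,0,0],-0.2]]'
python3 -c "
from h import *
st([.4948,-.0214,.107],70.5)"
```

```text
time: 15.25
position: [0.4956, -0.0213, 0.1084]
tool_rot: [0.536, 3.094, 0.001]
ft_force: [0.3, -0.2, 0.5]
grip_width: 0.648
t 15.25 pos [ 0.4956 -0.0213  0.1084] yaw_y 70.35 tilt z [ 1.2e-03  2.0e-04 -1.0e+00] j [-0.643  0.087  0.666  1.987 -0.061  1.085  1.277] F [ 0.3  -0.18  0.49] T [ 0.023 -0.05  -0.005] w 0.648
shift tool [ 0.0008 -0.0004  0.0014] rz -0.15
```

```bash
python3 -m pendant '[[[0,0,0],[0.0008,0,0.001],1],[[0,0,0],[0,0,0],1],[[0,0,0],[0,0,0],1],[[0,0,0],[0,0,0],1],[[0,0,0],[0,0,0],1],[[0,0,0],[0,0,0],1],[[0,0,0],[0,0,0],1]]' 40
python3 -c "
from h import *
st([.4948,-.0214,.107],70.5)"
```

```text
time: 16.12
position: [0.4941, -0.0217, 0.1066]
tool_rot: [-0.536, -3.095, 0.001]
ft_force: [-2.3, -3.6, 2.4]
grip_width: 0.153
t 16.12 pos [ 0.4941 -0.0217  0.1066] yaw_y 70.37 tilt z [-4.e-04 -6.e-04 -1.e+00] j [-0.643  0.087  0.666  1.991 -0.06   1.083  1.277] F [-2.25 -3.64  2.35] T [-0.646  0.341  0.025] w 0.153
shift tool [-0.0006  0.0005 -0.0004] rz -0.13
```

Gripped. Test clockwise (rz +).

```bash
python3 -m pendant '[[[0,0,4],[-0.0005,0,0],1],[[0,0,4],[0,0,0],1],[[0,0,3],[0,0,0],1],[[0,0,0],[0,0,0],1]]'
python3 - <<'E'
from h import *
T=[]
for i in range(4):
    d=grab('top'); T.append(monitor.get_state()['torque'][2])
print(np.round(T,3),np.mean(T))
st([.4948,-.0214,.107],70.5)
E
```

```text
time: 16.62
position: [0.4942, -0.0216, 0.1066]
tool_rot: [-0.828, -3.029, 0.001]
ft_force: [-4.2, -2.4, 5.1]
grip_width: 0.159
[0.098 0.112 0.08  0.124] 0.10338735984449662
t 16.82 pos [ 0.4942 -0.0216  0.1066] yaw_y 59.44 tilt z [-1.3e-03 -3.0e-04 -1.0e+00] j [-0.653  0.089  0.677  1.991 -0.063  1.084  1.089] F [-4.98 -3.12  5.51] T [-0.647  0.961  0.124] w 0.156
shift tool [-0.0004  0.0004 -0.0004] rz -11.06
```

```bash
python3 -m pendant '[[[0,0,7],[0,0,0],1],[[0,0,7],[0,0,0],1],[[0,0,7],[0,0,0],1],[[0,0,7],[0,0,0],1],[[0,0,7],[0,0,0],1],[[0,0,7],[0,0,0],1],[[0,0,0],[0,0,0],1]]'
python3 -c "
from h import *
st()"
python3 -m pendant '[[[0,0,7],[0,0,0],1],[[0,0,7],[0,0,0],1],[[0,0,7],[0,0,0],1],[[0,0,7],[0,0,0],1],[[0,0,7],[0,0,0],1],[[0,0,6.5],[0,0,0],1],[[0,0,0],[0,0,0],1]]'
python3 -c "
from h import *
st([.4948,-.0214,.107],-24)"
```

```text
time: 17.7
position: [0.4945, -0.0214, 0.1066]
tool_rot: [-1.857, -2.533, 0.001]
ft_force: [-3.5, -2.4, 5.3]
grip_width: 0.157
t 17.7 pos [ 0.4945 -0.0214  0.1066] yaw_y 17.5 tilt z [-6.e-04 -1.e-04 -1.e+00] j [-0.695  0.091  0.722  1.992 -0.068  1.083  0.362] F [-3.46 -2.37  5.29] T [-0.686  0.941  0.139] w 0.157
time: 18.58
position: [0.4948, -0.0214, 0.1066]
tool_rot: [2.633, 1.713, 0.0]
ft_force: [-2.0, -2.6, 3.4]
grip_width: 0.158
t 18.57 pos [ 0.4948 -0.0214  0.1066] yaw_y -23.91 tilt z [ 2.e-04 -2.e-04 -1.e+00] j [-0.739  0.093  0.769  1.993 -0.073  1.082 -0.355] F [-2.01 -2.64  3.36] T [-0.735  0.701  0.102] w 0.158
shift tool [-0.0001 -0.     -0.0004] rz 0.09
```

```bash
python3 -m pendant '[[[0,0,0],[0,0,0],-1],[[0,0,0],[0,0,0],-1],[[0,0,0],[0,0,0],-1],[[0,0,0],[0,0,0],-1],[[0,0,0],[0,0,0],-1],[[0,0,0],[0,0,0],-1],[[0,0,0],[0,0,-0.05],-1],[[0,0,0],[0,0,-0.05],-1]]'
python3 -m pendant '[[[0,0,0],[0,0,-0.04],-1],[[0,0,0],[-0.055,0.01,0],-1],[[0,0,0],[-0.055,0.01,0],-1],[[0,0,0],[-0.055,0.01,0],-1],[[0,0,0],[-0.055,0.01,0],-1],[[0,0,0],[-0.055,0.01,0],-1],[[0,0,0],[0,0,0],-1],[[0,0,0],[0,0,0],-1]]'
python3 - <<'E'
from h import *
st()
import pickle
d=grab('top'); pickle.dump(d,open('top9.pkl','wb')); cv2.imwrite('pics/t9.png',cv2.resize(d['color'][170:300,185:445,::-1],None,fx=3,fy=3,interpolation=cv2.INTER_CUBIC))
E
```

```text
time: 19.58
position: [0.4942, -0.0213, 0.2074]
tool_rot: [-2.636, -1.708, 0.002]
ft_force: [1.4, 0.3, 1.3]
grip_width: 0.959
time: 20.58
position: [0.4282, -0.2921, 0.2464]
tool_rot: [-2.636, -1.708, -0.0]
ft_force: [-0.0, 0.5, 0.7]
grip_width: 1.002
t 20.57 pos [ 0.4282 -0.2921  0.2464] yaw_y -24.12 tilt z [-1.e-04  6.e-04 -1.e+00] j [-0.547  0.007  1.116  1.768 -0.007  1.371  0.15 ] F [-0.02  0.51  0.66] T [-0.093  0.019 -0.027] w 1.002
```

View pics/t9.png

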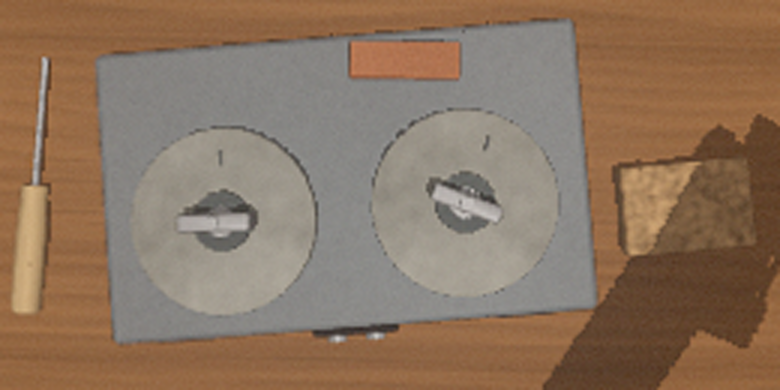

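The right bar, (435,188)–(500,215), has also turned about 90°, and both disc marks are back at rest. The stone (405,60), driver (30,200) and cork block (687,207) are where they started. Handing in.

```bash
python3 -c "
from bench import order; print(order.close_job())"
```

```text
the job is handed in; nothing more can be done
None
```

Both clamp nuts are slackened by about a quarter turn and still on their threads, and the job is handed in; it reports no verdict. It took about 21 s of the 54 s allowed.

- **Left nut (y ≈ +0.17):** I tried it clockwise first. At 11° the torque was about 0.30 N m and the disc wound with it, so I eased off. Wind-up stayed near 0.19 rad, under the 0.4 rad limit. I regripped and turned it anticlockwise, where it gave at about 0.10 N m. The hand turned about 94°, roughly 90° at the nut after wind-up.
- **Right nut (y ≈ −0.02):** It gave clockwise straight away at about 0.10 N m, so this is the left-hand thread. It was turned by the same amount.

**Last checks:** The final top picture shows both bars at about right angles to where they began. I read the right bar's angle off the picture, which leaves about 3° of uncertainty there. Both disc marks are back at rest, and the slip stone, driver and cork block look unmoved. The gripper is open and clear of everything.

**Disagreement between cameras:** The first bar angles from the two cameras differed by about 7°. I went with the top camera, and the grips closed squarely with only a few newtons at the wrist.

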